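# Hold the powder funnel over the bottle on the scale

## Robot

A 6-joint arm with a two-finger parallel gripper is mounted at the origin on a cart in front of the work surface, level with it; the furniture and walls round the work are solid. World frame = base frame: x ahead of the robot, y to its left, z up, the work surface at z = 0. Lengths are in m, angles in degrees, forces in N, time in s.
With the tool pointing down it reaches from about 0.225 to 0.725 m from the base axis. Payload 3.1 kg.
Tool frame: the origin (TCP) lies midway between the tips of the shut fingers; the grasp point (between the pads) lies 19 mm behind it; z points along the fingers, y is the line along which they close (so a half turn about z gives the same grasp; the last joint's range is limited). The gripper opens to 85 mm and grips with 20 to 120 N. Pads are 22 mm wide; open, the fingers measure 114 mm over their backs; the gripper's body (76 mm by 85 mm) begins 54 mm behind the grasp point. The pads swing forward as they close: fully open they stand 13 mm farther back than shut.
Start: joints at [65.558, 2.75, 5.684, 92.934, 0, 82.678], TCP at [0.155, 0.502, 0.231] pointing down, gripper open.
Joint ranges: [-166.93, 166.93], [-56.73, 111.36], [-69.38, 81.34], [-121.58, 131.49], [-85.45, 84.26], [-180, 180]. Speed limits (degrees/s): [159.86, 159.86, 180, 180, 180, 180].

## Interface

Orientations are given as [roll, pitch, yaw] about the fixed x, y, z axes, in that order (R = Rz(yaw) Ry(pitch) Rx(roll)).
In Python, from bench import * gives the robot as it stands.
- The arm moves only by the tool carry_out, never from a script. Its argument "increments" is a list that holds one entry, the list of rows, each a list of 4 numbers: the shift along the tool's x, y, z in units of 50 mm (1.0 is 50 mm), then the turn about the tool's z in units of 10 degrees (1.0 is 10 degrees). In form: [[[tx, ty, tz, turn], ...]]. A call has 1 to 10 rows; each row shifts and turns the commanded pose from where the row before left it, along the tool's axes as they then stand; what a row does not reach is not made up. A row lasts 1/8 s, in which the tool goes at most 62.5 mm and 10.7 degrees, less where a joint would pass 70% of its speed; a pose out of reach is approached as far as the arm can. A call is refused whole if a number of a shift passes 1 or a number of a turn 1, either way. A call with a gripper value outside its range is refused whole. "claw" is the closure, from 0 (fully open) to 1 (shut), set as the call begins (left out, the last holds). The fingers move at their own pace and stop on an object; the grip force is fixed at half the most. Time passes only in rows, so rows that do not move let the fingers close. It gives the time, the measured TCP pose, the force, the opening and the grip force at its end, in the units of the state.
- observe(): the state, without advancing time (a new reading comes with each control period).
- camera(name): name is "side" or "top" or "wrist"; returns (picture, depth): 400x640x3 uint8, red, green, blue; 400x640 float32, m along the optical axis (not along the pixel's ray), 0 where there is no reading.
- camera_info(name): a dict with "K" (3x3 intrinsics, pixels), "T" (4x4, takes a point from camera to world coordinates). Camera axes: x right, y down, z forward; pixel columns grow to the right and rows downward; lengths in m; the calibration is good to about 2 mm. A picture is of the moment at which its call begins: read the wrist's pose just before it. camera_info takes no time and is no camera call; for the wrist camera it gives the pose at the moment of the call.
- job_done(): hands the job in; it is judged then, once.
The state is a dict: "clock": time; "q": joint angles; "dq": joint speeds; "tau": joint torques, N m; "position": TCP position; "tcp_rot": TCP orientation; "wrist_force": force on the tool from outside, world axes, zero at the start; "moment": the same for the moment, N m; "width": opening from 0.0 (shut) to 1.0 (fully open); "gripper_force": force on a finger pad.
Only numpy, scipy, OpenCV 4.12 (cv2) and the standard library are available. Lean on these libraries where they do the work, as an engineer would, in place of code of your own. Each camera call takes 0.05 s, during which the arm holds its last target. There are 200 camera calls.

## Task

I want to weigh powder into the open amber glass bottle: stand it upright on the steel weighing pan of the bench scale, setting it down gently, and let go of it. Then lift the steel funnel out of the beaker it is parked in, carry it over the jars, and hold it level with the end of its spout centred just above the bottle's mouth, at most about 15 mm over it and touching neither the bottle nor the scale, so that the scale weighs the bottle alone. Finish while still holding the funnel there; leave the two lidded jars and the scale where they are, and the beaker standing.

Things in the scene. Friction and masses are not known exactly. Their poses are not given: they have to be found in the camera images.
- scale: bench scale, white plastic, 220 x 184 mm in plan, 44 mm high to its pan, standing loose on the bench (0.9 kg). Origin: centre of its underside. Its x axis points from the display end to the far end, z up; the display and keys are at -x. The casing is 36 mm high. Behind it, past the bench's middle, a wall shelf with tubs hangs from 0.54 m up: keep the arm in front of it
- scale_pan (a point): centre of the flat square weighing pan (147 x 148 mm), on its upper face, 44 mm above the bench; axes as the scale's
- bottle: round wide-neck bottle of amber glass without its cap, open at the top, standing upright on the bench (0.11 to 0.2 kg). Body 58 mm in diameter up to z = 60 mm, shoulder to 74 mm, straight neck 45 mm in diameter from 74 to 93 mm, the total height; wall 2.5 mm, bore of the mouth 40 mm. Origin: centre of its underside, z up. Body or neck can be gripped from above
- bottle_mouth (a point): centre of the bottle's mouth, in the plane of its rim, 93 mm above its underside
- funnel: steel powder funnel with a black bar handle (0.09 to 0.14 kg), parked spout down in the beaker, its cone loose on the rim (leaning up to 0.08 rad), spout's end 41 mm above the bench. Origin: centre of the spout's lower end; z up along its axis. Spout 25 mm outer diameter up to z = 26 mm, cone to 90 mm at z = 57, collar 91 mm to z = 73. The handle leaves the collar along the funnel's -x
- funnel_tip (a point): centre of the open lower end of the funnel's spout (the funnel's origin)
- funnel_grip (a point): middle of the handle, 83 mm from the funnel's axis along its -x, 64 mm above the spout's end. The handle is a straight level bar 12 mm wide (y), 15 mm high (z = 56.5 to 71.5 mm), from x = -51 to -113 mm in the funnel's frame; pinch it from above across its width. Axes as the funnel's
- beaker: clear plastic beaker with a side handle, 75 x 82 mm in plan, 86 mm high (0.2 kg), in which the funnel is parked; its cup is about 71 mm across and its handle reaches 41 mm out towards its +x -y. Origin: centre of its underside
- jar_tall: round jar with a closed black screw lid, 62 mm in diameter, 110 mm high, a bystander on the way. Origin: centre of its underside
- jar_slim: round white jar with a closed screw lid, 52 mm in diameter, 95 mm high, a bystander on the way. Origin: centre of its underside
Mind the look-alikes: they are no part of the job. What is shaped like the beaker but green is not meant.

How it is judged (in metres and radians):
On the way, in this order (a step that is already met when the one before it is completed fails the run):
1. the open bottle stands upright and released on the scale's pan (x of bottle in the frame of scale_pan between -0.045 and 0.045 m and y of bottle in the frame of scale_pan between -0.045 and 0.045 m and z of bottle in the frame of scale_pan between -0.006 and 0.006 m and angle between bottle's own z axis and vertical below 0.1 rad and contact force between the fingers and bottle below 0.05 N and linear speed of bottle below 0.02 m/s), for 0.3 s.
2. the funnel is lifted out of the beaker, its spout higher than the jars (height (world z) of funnel_tip above 0.12 m and contact force between the fingers and funnel above 0.5 N), for 0.1 s.
At the end, for the whole second after the job is handed in: Bottle upright (0.1 rad), untouched, within 45 mm of the pan's centre each way; funnel still gripped, still, level within 0.15 rad, spout centre within 8 mm of the mouth's axis and 1 to 18 mm above the rim; funnel and arm touch neither bottle nor scale; beaker upright (all of step 1 and horizontal distance between funnel_tip and bottle_mouth below 0.008 m and z of funnel_tip in the frame of bottle_mouth between 0.001 and 0.018 m and angle between funnel's own z axis and vertical below 0.15 rad and contact force between the fingers and funnel above 0.5 N and contact force between each of funnel, the arm and bottle below 0.05 N and contact force between each of funnel, the arm, the fingers and scale below 0.05 N and linear speed of funnel below 0.02 m/s and angle between beaker's own z axis and vertical below 0.2 rad); the arm keeps its last pose, push and grip.
It fails at once if a lidded jar is knocked over or pushed more than 30 mm ((distance of jar_tall from where it was at the start of the episode above 0.03 m or angle between jar_tall's own z axis and vertical above 0.3 rad) or (distance of jar_slim from where it was at the start of the episode above 0.03 m or angle between jar_slim's own z axis and vertical above 0.3 rad)).
It fails at once if the scale is pushed more than 30 mm (distance of scale from where it was at the start of the episode above 0.03 m).
It fails at once if the bottle is tipped over, or comes down on the scale with more than 30 N (angle between bottle's own z axis and vertical above 0.6 rad or contact force between bottle and scale above 30 N).
It fails at once if the beaker is tipped over (angle between beaker's own z axis and vertical above 0.5 rad).
It also fails if it takes over 64 s, if anything falls off the work surface, if the arm or the gripper's body presses on something with over 40 N, if the wrist force passes 120 N, or if a joint passes its speed limit or range.

## Working session

There is one attempt and no reset: what is moved stays moved. The work goes in short steps, Python scripts to look and compute and a tool call to move; the robot and the scene stay as the last step left them, time stands still between calls to the robot, and variables do not carry over. Pictures are saved under pics/ and viewed, at most 10 in all, crops included, and the job is handed in when it is done.

Besides the shell and the picture viewer there is one more tool, called by a JSON object that holds its "op" and its "data". carry_out: Moves the arm, as the interface text tells. Its arguments: {"type":"object","properties":{"increments":{"type":"array"},"claw":{"type":"number"}},"required":["increments"]}

```bash
ls; mkdir -p pics; python3 - <<'E'
from bench import *
import cv2,numpy as np
s=observe();print(s['clock'],s['position'],s['tcp_rot'],s['width'])
for n in ('top','side'):
    p,d=camera(n);cv2.imwrite(f'pics/{n}0.png',p[:,:,::-1]);np.savez(f'pics/{n}0.npz',p=p,d=d,**camera_info(n))
    i=camera_info(n);print(n,i['K'].round(1).tolist(),i['T'].round(3).tolist())
E
```

```text
pics
0.0 [0.15431131 0.50117303 0.23012197] [-1.79867479e+02 -1.73041025e-02  1.62879171e+02] 0.9991365102687104
top [[458.8, 0.0, 319.5], [0.0, 458.8, 199.9], [0.0, 0.0, 1.0]] [[0.003, -0.981, 0.194, 0.367], [-1.0, 0.001, 0.024, -0.019], [-0.023, -0.194, -0.981, 1.29], [0.0, 0.0, 0.0, 1.0]]
side [[503.7, 0.0, 321.1], [0.0, 503.7, 197.5], [0.0, 0.0, 1.0]] [[-0.964, -0.146, 0.221, 0.244], [-0.265, 0.564, -0.782, 1.221], [-0.011, -0.813, -0.583, 1.022], [0.0, 0.0, 0.0, 1.0]]
```

View pics/top0.png

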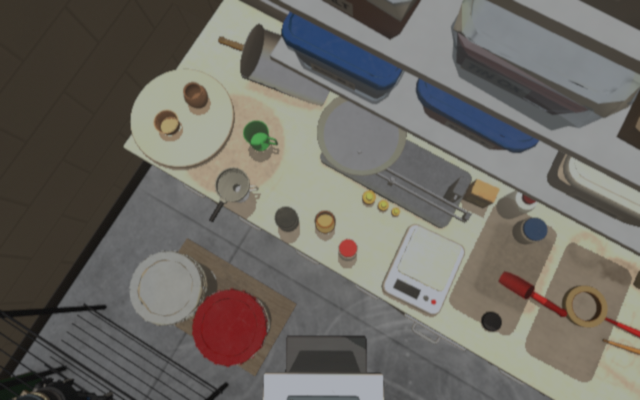

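View pics/side0.png

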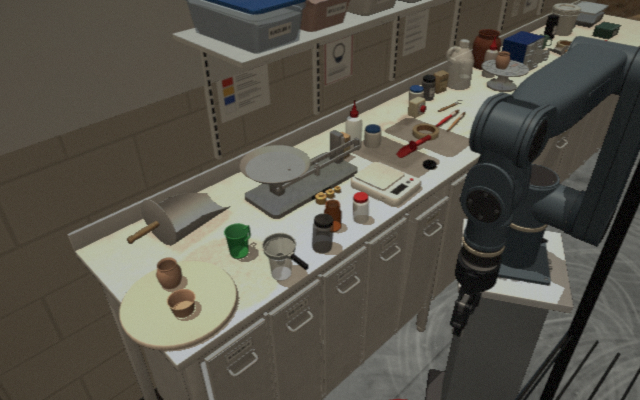

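The top view shows these things:
- scale at (425,268), with its display toward lower left
- beaker with funnel at (235,185), handle running to (215,212)
- tall black-lid jar at (287,218)
- amber bottle at (325,220)
- red-lidded slim jar at (348,249)

Possible mix-ups:
- **Bottle:** brown pots on the plate at (195,95) and (168,125), and the small yellow weights at (370,198). I choose (325,220), which is an open amber cylinder.
- **Beaker:** the green mug at (258,137). I choose the clear one at (235,185).
- **Scale:** the balance at (380,150). I choose the white digital one.

```bash
cat > h.py <<'E'
import numpy as np,cv2
def ray(uv,K,T,z):
    uv=np.atleast_2d(uv).astype(float)
    r=np.c_[(uv[:,0]-K[0,2])/K[0,0],(uv[:,1]-K[1,2])/K[1,1],np.ones(len(uv))]@T[:3,:3].T
    return T[:3,3]+r*((z-T[2,3])/r[:,2])[:,None]
def cloud(d,K,T):
    v,u=np.indices(d.shape)
    c=np.stack([(u-K[0,2])/K[0,0]*d,(v-K[1,2])/K[1,1]*d,d],-1)
    return c@T[:3,:3].T+T[:3,3]
def fitc(p): # circle fit
    A=np.c_[2*p[:,:2],np.ones(len(p))];s=np.linalg.lstsq(A,(p[:,:2]**2).sum(1),rcond=None)[0]
    return s[:2],np.sqrt(s[2]+s[:2]@s[:2])
E
python3 - <<'E'
from h import *
f=np.load('pics/top0.npz');p,d,K,T=f['p'],f['d'],f['K'],f['T']
P=cloud(d,K,T)
c=cv2.resize(p[155:325,195:475],None,fx=2.8,fy=2.8,interpolation=cv2.INTER_CUBIC);cv2.imwrite('pics/crop0.png',c[:,:,::-1])
def reg(n,u0,u1,v0,v1,z0,z1):
    q=P[v0:v1,u0:u1].reshape(-1,3);q=q[(q[:,2]>z0)&(q[:,2]<z1)]
    if len(q)<5:print(n,len(q));return
    ctr,(w,h),a=cv2.minAreaRect(q[:,:2].astype(np.float32))
    print(n,len(q),'med',np.median(q,0).round(3),'rect',np.round(ctr,3),round(w,3),round(h,3),round(a,1),'mec',[np.round(x,3) for x in cv2.minEnclosingCircle(q[:,:2].astype(np.float32))])
reg('bottle',308,342,205,240,.08,.105)
reg('tall',270,305,200,238,.1,.12)
reg('slim',335,362,235,262,.085,.105)
reg('scale pan',380,470,222,318,.04,.05)
reg('scale',380,470,222,318,.03,.05)
reg('funnel',205,265,165,225,.095,.13)
reg('funnelhandle',205,225,200,225,.09,.13)
reg('bench',300,320,240,255,-.02,.02)
E
```

```text
bottle 88 med [ 0.553 -0.004  0.091] rect [ 0.554 -0.004] 0.045 0.045 29.2 mec [array([ 0.555, -0.004]), np.float64(0.024)]
tall 369 med [0.557 0.099 0.11 ] rect [0.557 0.098] 0.055 0.055 1.4 mec [array([0.557, 0.098]), np.float64(0.029)]
slim 269 med [ 0.479 -0.065  0.094] rect [ 0.478 -0.064] 0.044 0.045 89.2 mec [array([ 0.478, -0.064]), np.float64(0.024)]
scale pan 1257 med [ 0.454 -0.284  0.042] rect [ 0.431 -0.27 ] 0.139 0.191 64.0 mec [array([ 0.431, -0.271]), np.float64(0.109)]
scale 4136 med [ 0.431 -0.272  0.038] rect [ 0.446 -0.279] 0.167 0.244 63.7 mec [array([ 0.438, -0.274]), np.float64(0.131)]
funnel 438 med [0.626 0.267 0.108] rect [0.615 0.245] 0.093 0.151 82.6 mec [array([0.616, 0.259]), np.float64(0.079)]
funnelhandle 132 med [0.574 0.28  0.108] rect [0.575 0.281] 0.015 0.065 58.5 mec [array([0.575, 0.28 ]), np.float64(0.033)]
bench 285 med [0.488 0.038 0.   ] rect [0.488 0.04 ] 0.054 0.04 90.0 mec [array([0.488, 0.039]), np.float64(0.033)]
```

View pics/crop0.png

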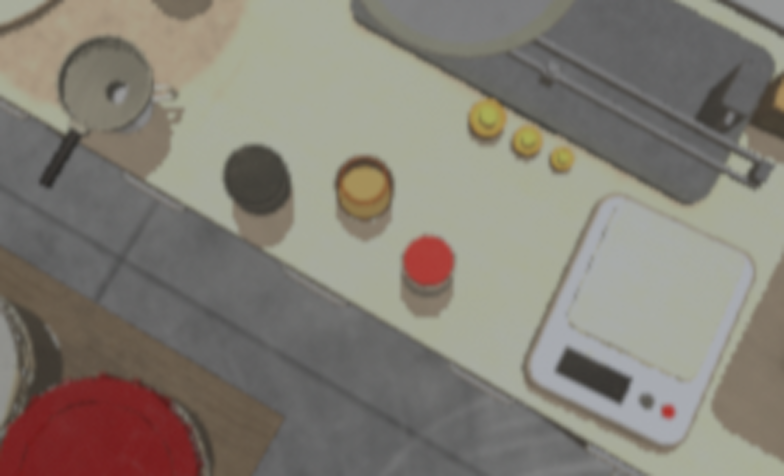

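The crop confirms the picks: open amber bottle at (364,187), black-lid jar at (257,180), red-lid jar at (428,263). The pan corners are about (612,200), (752,262), (690,382) and (572,325). The funnel rim is centred at about (107,83) and its handle ends at (47,183).

{"op": "carry_out", "data": {"increments": [[[0, 0, -0.1, 0.99], [0, 0, -0.1, 0.99], [0, 0, -0.1, 0.99], [0, 0, -0.1, 0.99], [0, 0, -0.1, 0.99], [0, 0, 0, 0.99], [0, 0, 0, 0.99], [0, 0, 0, 0.99], [0, 0, 0, 0.99], [0, 0, 0, 0.99]]], "claw": 0}}

```text
clock: 1.35
position: [0.1611, 0.4982, 0.2556]
tcp_rot: [-179.6, 0.1, 64.5]
wrist_force: [-0.4, 0.8, -0.2]
width: 1.0
gripper_force: 0.0
```

```bash
cat >> h.py <<'E'
def to(s,x,y,z,yaw):
    "units in current tool axes (translate first), then turn"
    a=np.radians(s['tcp_rot'][2]);d=np.array([x,y,z])-s['position']
    u=np.array([d[0]*np.cos(a)+d[1]*np.sin(a),d[0]*np.sin(a)-d[1]*np.cos(a),-d[2]])/.05
    t=-((yaw-s['tcp_rot'][2]+180)%360-180)/10
    print('at',np.round(s['position'],4),np.round(s['tcp_rot'],2),'t',round(s['clock'],2),'units',u.round(2),'turn',round(t,2))
E
python3 - <<'E'
from h import *;from bench import *
to(observe(),.554,-.004,.25,64)
f=np.load('pics/top0.npz');p,d,K,T=f['p'],f['d'],f['K'],f['T']
c=lambda a:np.array(a)/2.8+[195,155]
q=ray(c([(612,200),(752,262),(690,382),(572,325)]),K,T,.044)[:,:2]
print(q.round(3),q.mean(0).round(3))
print('funnel',ray(c([(107,83)]),K,T,.114).round(3),'handle',ray(c([(80,133),(47,183)]),K,T,.112).round(3))
# pan via white/cast pixel mask of casing, depth-filtered
P=cloud(d,K,T);m=(P[...,2]>.028)&(P[...,2]<.055);m[:,:380]=0;m[:,472:]=0;m[:220]=0;m[320:]=0
n,l,st,ce=cv2.connectedComponentsWithStats(cv2.morphologyEx(m.astype(np.uint8),cv2.MORPH_OPEN,np.ones((3,3))))
i=1+np.argmax(st[1:,4]);vv,uu=np.where(l==i);w=ray(np.c_[uu,vv],K,T,.036)[:,:2].astype(np.float32)
r=cv2.minAreaRect(w);print('casing',r,cv2.boxPoints(r).round(3).tolist())
E
```

```text
at [0.1611 0.4982 0.2556] [-1.7961e+02  8.0000e-02  6.4490e+01] t 1.35 units [-5.68 11.42  0.11] turn 0.05
[[ 0.54  -0.246]
 [ 0.48  -0.378]
 [ 0.366 -0.313]
 [ 0.419 -0.204]] [ 0.451 -0.285]
funnel [[0.641 0.237 0.114]] handle [[0.594 0.261 0.112]
 [0.546 0.29  0.112]]
casing ((0.4283142387866974, -0.26925966143608093), (0.16567681729793549, 0.20597943663597107), 64.5300521850586) [[0.30000001192092896, -0.30000001192092896], [0.4860000014305115, -0.3880000114440918], [0.5569999814033508, -0.23899999260902405], [0.3709999918937683, -0.15000000596046448]]
```

{"op": "carry_out", "data": {"increments": [[[-0.47, 0.95, 0, 0], [-0.47, 0.95, 0, 0], [-0.47, 0.95, 0, 0], [-0.47, 0.95, 0, 0], [-0.47, 0.95, 0, 0], [-0.47, 0.95, 0, 0], [-0.47, 0.95, 0, 0], [-0.47, 0.95, 0, 0], [-0.47, 0.95, 0, 0], [-0.47, 0.95, 0, 0]]]}}

```text
clock: 2.6
position: [0.49, 0.0804, 0.2527]
tcp_rot: [-179.6, 0.0, 64.5]
wrist_force: [0.5, -0.4, 0.8]
width: 0.999
gripper_force: 0.0
```

{"op": "carry_out", "data": {"increments": [[[-0.3, 0.5, 0, 0], [0, 0, 0, 0], [0, 0, 0, 0], [0, 0, 0, 0]]]}}

```text
clock: 3.1
position: [0.5049, 0.0586, 0.2532]
tcp_rot: [-179.6, -0.0, 64.6]
wrist_force: [-0.4, 0.3, 0.1]
width: 1.0
gripper_force: 0.0
```

```bash
python3 - <<'E'
from h import *;from bench import *
s=observe();i=camera_info('wrist');p,d=camera('wrist');to(s,.554,-.004,.25,64)
np.savez('pics/w1.npz',p=p,d=d,**i);cv2.imwrite('pics/w1.png',p[:,:,::-1])
P=cloud(d,i['K'],i['T']);
m=(abs(P[...,2]-.091)<.006)&(np.hypot(P[...,0]-.554,P[...,1]+.004)<.05)&(d>0)
print(m.sum(),cv2.minEnclosingCircle(P[m][:,:2].astype(np.float32)))
print(i['T'].round(3).tolist())
E
```

```text
at [0.5049 0.0586 0.2532] [-1.7961e+02 -1.0000e-02  6.4620e+01] t 3.1 units [-0.71  1.42  0.06] turn 0.06
589 ((0.5536798238754272, -0.0033705616369843483), 0.023508109152317047)
[[0.904, -0.41, -0.125, 0.537], [-0.428, -0.869, -0.249, 0.122], [-0.007, 0.278, -0.96, 0.397], [0.0, 0.0, 0.0, 1.0]]
```

View pics/w1.png

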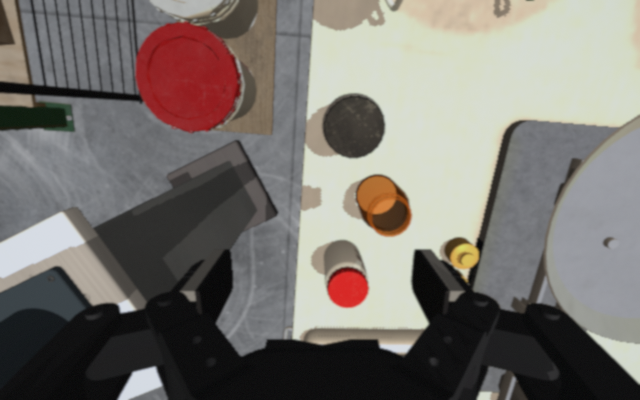

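The wrist view shows the open amber bottle's mouth at (387,213), the black lid at (353,125), the red lid at (347,287) and the nearest yellow weight at (463,254). The finger axis is clear of all of them.

{"op": "carry_out", "data": {"increments": [[[-0.36, 0.71, 0, 0], [-0.36, 0.71, 0, 0], [0, 0, 0, 0], [0, 0, 0.5, 0], [0, 0, 0.5, 0], [0, 0, 0.5, 0], [0, 0, 0.5, 0], [0, 0, 0.3, 0], [0, 0, 0, 0]]]}}

```text
clock: 4.28
position: [0.5521, -0.0041, 0.1365]
tcp_rot: [-179.5, 0.0, 64.6]
wrist_force: [0.2, 0.1, -0.9]
width: 0.997
gripper_force: 0.0
```

```bash
python3 - <<'E'
from h import *;from bench import *
to(observe(),.5537,-.0035,.03,64.6)
E
```

```text
at [ 0.5521 -0.0041  0.1365] [-1.7948e+02  4.0000e-02  6.4590e+01] t 4.28 units [0.03 0.02 2.13] turn -0.0
```

{"op": "carry_out", "data": {"increments": [[[0.03, 0.02, 0.4, 0], [0, 0, 0.4, 0], [0, 0, 0.4, 0], [0, 0, 0.4, 0], [0, 0, 0.3, 0], [0, 0, 0.2, 0], [0, 0, 0, 0], [0, 0, 0, 0]]]}}

```text
clock: 5.28
position: [0.555, -0.0039, 0.0335]
tcp_rot: [-179.7, -0.0, 64.5]
wrist_force: [0.1, -0.3, -0.7]
width: 0.999
gripper_force: 0.0
```

{"op": "carry_out", "data": {"increments": [[[0, 0, 0, 0], [0, 0, 0, 0], [0, 0, 0, 0], [0, 0, 0, 0], [0, 0, 0, 0], [0, 0, 0, 0], [0, 0, 0, 0], [0, 0, 0, 0]]], "claw": 1}}

```text
clock: 6.28
position: [0.5553, -0.0039, 0.0338]
tcp_rot: [-179.7, -0.0, 64.5]
wrist_force: [-0.3, -0.0, 5.7]
width: 0.657
gripper_force: 64.8
```

{"op": "carry_out", "data": {"increments": [[[0, 0, -0.3, 0], [0, 0, -0.6, 0], [0, 0, -0.6, 0], [0, 0, -0.6, 0], [0, 0, -0.6, 0], [0, 0, -0.5, 0], [0, 0, 0, 0], [0, 0, 0, 0]]]}}

```text
clock: 7.28
position: [0.5546, -0.0042, 0.1912]
tcp_rot: [-179.5, 0.0, 64.5]
wrist_force: [0.0, 0.2, -2.4]
width: 0.661
gripper_force: 64.2
```

```bash
python3 - <<'E'
from h import *;from bench import *
to(observe(),.40,-.22,.19,64.6)
i=camera_info('wrist');p,d=camera('wrist')
np.savez('pics/w2.npz',p=p,d=d,**i);cv2.imwrite('pics/w2.png',p[:,:,::-1])
E
```

```text
at [ 0.5546 -0.0042  0.1912] [-1.795e+02  4.000e-02  6.453e+01] t 7.28 units [-5.23 -0.93  0.02] turn -0.01
```

View pics/w2.png

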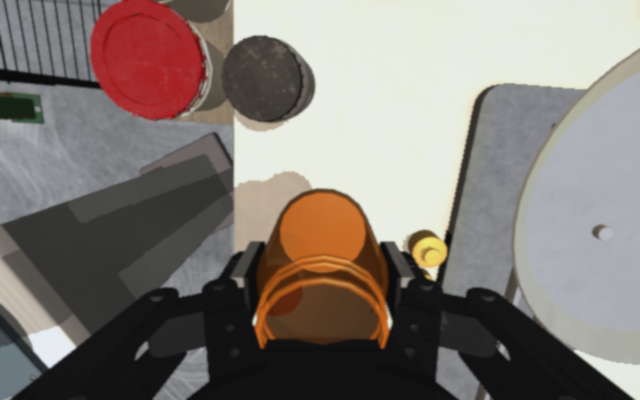

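The bottle is held between the pads, with its rim at about (322,300), and it hangs upright. Next I move it over the pan.

{"op": "carry_out", "data": {"increments": [[[-0.5, 0.05, 0, 0], [-0.7, 0.07, 0, 0], [-0.8, 0.07, 0, 0], [-0.8, 0.07, 0, 0], [-0.8, 0.07, 0, 0], [-0.8, 0.07, 0, 0], [-0.7, 0.07, 0, 0], [-0.5, 0.05, 0, 0], [-0.33, 0.04, 0, 0], [0, 0, 0, 0]]]}}

```text
clock: 8.57
position: [0.4524, -0.2842, 0.1913]
tcp_rot: [-179.5, -0.0, 64.4]
wrist_force: [-0.2, 0.5, -0.7]
width: 0.661
gripper_force: 64.2
```

```bash
python3 - <<'E'
from h import *;from bench import *
to(observe(),.452,-.284,.0785,64.6)
i=camera_info('wrist');p,d=camera('wrist')
np.savez('pics/w3.npz',p=p,d=d,**i);cv2.imwrite('pics/w3.png',p[:,:,::-1])
i=camera_info('side');p,d=camera('side');P=cloud(d,i['K'],i['T'])
m=(abs(P[...,2]-.044)<.004)&(np.hypot(P[...,0]-.45,P[...,1]+.28)<.15);print(m.sum(),np.median(P[m],0),cv2.minAreaRect(P[m][:,:2].astype(np.float32)))
E
```

```text
at [ 0.4524 -0.2842  0.1913] [-1.7951e+02 -5.0000e-02  6.4440e+01] t 8.57 units [ 0.   -0.01  2.26] turn -0.02
494 [ 0.45524984 -0.27849241  0.04205187] ((0.45277631282806396, -0.28124409914016724), (0.13645824790000916, 0.13690833747386932), 65.15345001220703)
```

View pics/w3.png

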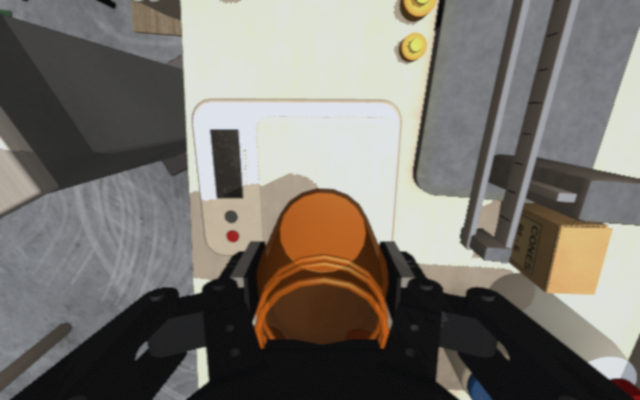

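The side depth puts the pan centre at (0.453,-0.281). In the wrist view the bottle's centre column, about 322, lies within the pan's columns 257 to 395. I lower it gently.

{"op": "carry_out", "data": {"increments": [[[0, 0, 0.3, 0], [0, 0, 0.4, 0], [0, 0, 0.4, 0], [0, 0, 0.4, 0], [0, 0, 0.3, 0], [0, 0, 0.2, 0], [0, 0, 0.1, 0], [0, 0, 0.05, 0], [0, 0, 0, 0], [0, 0, 0, 0]]]}}

```text
clock: 9.93
position: [0.4528, -0.2841, 0.0856]
tcp_rot: [-179.7, 0.0, 64.5]
wrist_force: [-0.0, 0.1, -1.3]
width: 0.658
gripper_force: 64.2
```

{"op": "carry_out", "data": {"increments": [[[0, 0, 0.03, 0], [0, 0, 0, 0], [0, 0, 0.02, 0], [0, 0, 0, 0]]]}}

```text
clock: 10.42
position: [0.4524, -0.2836, 0.0823]
tcp_rot: [-179.6, -0.0, 64.5]
wrist_force: [-0.4, 0.6, -2.1]
width: 0.664
gripper_force: 64.2
```

{"op": "carry_out", "data": {"increments": [[[0, 0, 0.03, 0], [0, 0, 0, 0], [0, 0, 0.02, 0], [0, 0, 0, 0], [0, 0, 0, 0]]]}}

```text
clock: 11.05
position: [0.4524, -0.2837, 0.0799]
tcp_rot: [-179.6, 0.0, 64.5]
wrist_force: [0.3, 0.2, -1.1]
width: 0.662
gripper_force: 64.2
```

{"op": "carry_out", "data": {"increments": [[[0, 0, 0.02, 0], [0, 0, 0, 0], [0, 0, 0, 0]]]}}

```text
clock: 11.42
position: [0.4524, -0.2837, 0.0789]
tcp_rot: [-179.6, 0.0, 64.5]
wrist_force: [0.2, -0.1, -2.4]
width: 0.661
gripper_force: 64.2
```

{"op": "carry_out", "data": {"increments": [[[0, 0, 0.02, 0], [0, 0, 0, 0], [0, 0, 0, 0]]]}}

```text
clock: 11.8
position: [0.4524, -0.2836, 0.0779]
tcp_rot: [-179.6, -0.0, 64.5]
wrist_force: [-0.4, -1.4, -1.8]
width: 0.661
gripper_force: 64.2
```

{"op": "carry_out", "data": {"increments": [[[0, 0, 0.01, 0], [0, 0, 0, 0], [0, 0, 0, 0]]]}}

```text
clock: 12.18
position: [0.4524, -0.2837, 0.0774]
tcp_rot: [-179.6, 0.0, 64.5]
wrist_force: [-0.8, -0.9, -1.6]
width: 0.658
gripper_force: 64.2
```

{"op": "carry_out", "data": {"increments": [[[0, 0, 0.01, 0], [0, 0, 0, 0], [0, 0, 0.01, 0], [0, 0, 0, 0]]]}}

```text
clock: 12.68
position: [0.4524, -0.2837, 0.0764]
tcp_rot: [-179.6, -0.0, 64.5]
wrist_force: [-0.1, -0.8, -1.4]
width: 0.659
gripper_force: 64.2
```

```bash
python3 -c "
from bench import *
print(observe()['wrist_force'],observe()['position'])"
```

```text
[-0.06209    -0.82867639 -1.38497258] [ 0.45237341 -0.28365329  0.07639144]
```

{"op": "carry_out", "data": {"increments": [[[0, 0, 0.01, 0], [0, 0, 0, 0], [0, 0, 0.01, 0], [0, 0, 0, 0]]]}}

```text
clock: 13.18
position: [0.4524, -0.2836, 0.0754]
tcp_rot: [-179.6, 0.0, 64.5]
wrist_force: [0.8, -0.2, -1.6]
width: 0.655
gripper_force: 64.2
```

```bash
python3 - <<'E'
from bench import *;from h import *
# see bottle height: rim height from top camera depth
s=observe();i=camera_info('top');p,d=camera('top');P=cloud(d,i['K'],i['T'])
m=(np.hypot(P[...,0]-.452,P[...,1]+.284)<.03)&(d>0);print(np.percentile(P[m][:,2],[5,50,95]).round(3))
i=camera_info('side');p,d=camera('side');cv2.imwrite('pics/s2.png',cv2.resize(p[130:230,330:450],None,fx=5,fy=5)[:,:,::-1])
E
```

```text
[0.082 0.544 0.551]
```

View pics/s2.png

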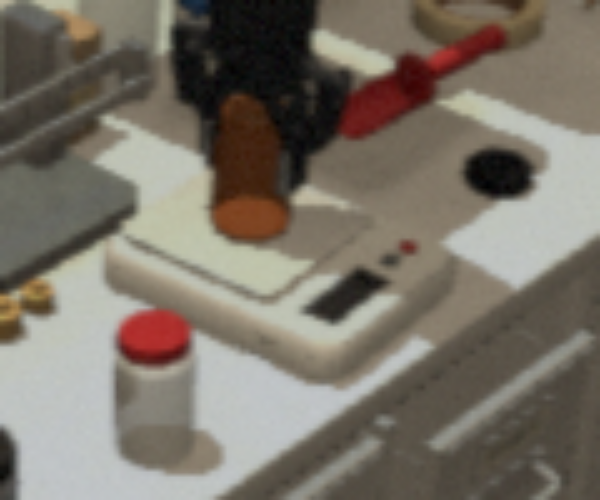

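```bash
python3 - <<'E'
from bench import *;from h import *
i=camera_info('side');K,T=i['K'],i['T']
c=T[:2,3]-[.4524,-.2836];c/=np.linalg.norm(c)
for z in (.044,.048,.052,.056):
    a=np.linspace(0,2*np.pi,90);q=np.c_[.4524+.029*np.cos(a),-.2836+.029*np.sin(a),np.full(90,z)]
    v=(q-T[:3,3])@T[:3,:3];v=v/v[:,2:]@K.T;e=(v[:,:2]-[330,130])*5;print(z,'bottom row',e[:,1].max().round(),'cols',e[:,0].min().round(),e[:,0].max().round())
E
```

```text
0.044 bottom row 241.0 cols 207.0 289.0
0.048 bottom row 236.0 cols 208.0 290.0
0.052 bottom row 231.0 cols 208.0 290.0
0.056 bottom row 227.0 cols 208.0 290.0
```

{"op": "carry_out", "data": {"increments": [[[0, 0, 0.01, 0], [0, 0, 0, 0], [0, 0, 0.01, 0], [0, 0, 0, 0]]]}}

```text
clock: 13.78
position: [0.4523, -0.2836, 0.0744]
tcp_rot: [-179.6, 0.0, 64.5]
wrist_force: [-0.1, -0.3, -1.9]
width: 0.658
gripper_force: 64.2
```

{"op": "carry_out", "data": {"increments": [[[0, 0, 0.01, 0], [0, 0, 0, 0], [0, 0, 0.01, 0], [0, 0, 0, 0], [0, 0, 0, 0]]]}}

```text
clock: 14.4
position: [0.4524, -0.2837, 0.0738]
tcp_rot: [-179.6, 0.0, 64.5]
wrist_force: [-2.3, -1.1, 1.4]
width: 0.662
gripper_force: 64.4
```

{"op": "carry_out", "data": {"increments": [[[0, 0, 0.01, 0], [0, 0, 0, 0], [0, 0, 0.01, 0], [0, 0, 0, 0], [0, 0, 0, 0]]]}}

```text
clock: 15.02
position: [0.4524, -0.2837, 0.0738]
tcp_rot: [-179.7, 0.0, 64.5]
wrist_force: [-3.7, 2.8, 7.1]
width: 0.659
gripper_force: 65.1
```

Contact came at about 7 N. I release slowly, then rise.

{"op": "carry_out", "data": {"increments": [[[0, 0, -0.01, 0], [0, 0, 0, 0], [0, 0, 0, 0]]]}}

```text
clock: 15.4
position: [0.4524, -0.2837, 0.0738]
tcp_rot: [-179.6, 0.0, 64.5]
wrist_force: [-3.0, 2.4, 6.7]
width: 0.663
gripper_force: 65.0
```

{"op": "carry_out", "data": {"increments": [[[0, 0, 0, 0], [0, 0, 0, 0], [0, 0, 0, 0], [0, 0, 0, 0], [0, 0, 0, 0], [0, 0, 0, 0]]], "claw": 0}}

```text
clock: 16.15
position: [0.4524, -0.2837, 0.073]
tcp_rot: [-179.6, 0.0, 64.5]
wrist_force: [0.5, -0.6, 0.1]
width: 0.998
gripper_force: 0.0
```

{"op": "carry_out", "data": {"increments": [[[0, 0, -0.2, 0], [0, 0, -0.4, 0], [0, 0, -0.6, 0], [0, 0, -0.6, 0], [0, 0, -0.6, 0], [0, 0, -0.6, 0], [0, 0, -0.4, 0], [0, 0, -0.2, 0], [0, 0, 0, 0]]]}}

```text
clock: 17.27
position: [0.4538, -0.2844, 0.2539]
tcp_rot: [-179.7, 0.0, 64.5]
wrist_force: [0.1, -0.3, -0.1]
width: 0.998
gripper_force: 0.0
```

```bash
python3 - <<'E'
from bench import *;from h import *
s=observe();to(s,.58,.275,.25,148.5)
i=camera_info('wrist');p,d=camera('wrist');P=cloud(d,i['K'],i['T'])
m=(abs(P[...,2]-.136)<.008)&(np.hypot(P[...,0]-.452,P[...,1]+.284)<.06)&(d>0)
if m.sum()>9:print('wrist',m.sum(),P[m].mean(0),cv2.minEnclosingCircle(P[m][:,:2].astype(np.float32)))
i=camera_info('side');p,d=camera('side');cv2.imwrite('pics/s3.png',cv2.resize(p[130:230,330:450],None,fx=5,fy=5)[:,:,::-1])
E
```

```text
at [ 0.4538 -0.2844  0.2539] [-1.7973e+02  2.0000e-02  6.4530e+01] t 17.27 units [11.19 -2.53  0.08] turn -8.4
wrist 534 [ 0.45178462 -0.284395    0.13353185] ((0.4519852101802826, -0.28407296538352966), 0.022756440564990044)
```

View pics/s3.png

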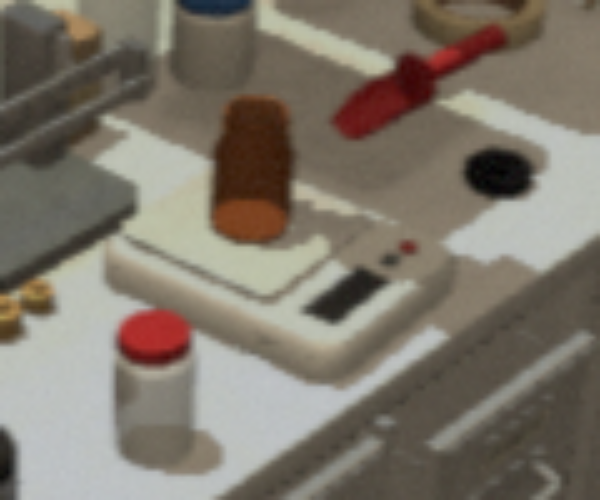

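The bottle stands upright and released on the pan, with its base at (250,225) in the crop. Its mouth is at (0.452,-0.284). Next is the funnel.

{"op": "carry_out", "data": {"increments": [[[0.93, -0.21, 0, 0], [0.93, -0.21, 0, 0], [0.93, -0.21, 0, 0], [0.93, -0.21, 0, 0], [0.93, -0.21, 0, 0], [0.93, -0.21, 0, 0], [0.93, -0.21, 0, 0], [0.93, -0.21, 0, 0], [0.93, -0.21, 0, 0], [0.93, -0.21, 0, 0]]]}}

```text
clock: 18.62
position: [0.5581, 0.1822, 0.252]
tcp_rot: [-179.5, 0.1, 64.5]
wrist_force: [0.7, -0.4, 0.4]
width: 0.997
gripper_force: 0.0
```

{"op": "carry_out", "data": {"increments": [[[0.93, -0.21, 0, -0.9], [0.6, -0.2, 0, -0.9], [0, 0, 0, -1], [0, 0, 0, -1], [0, 0, 0, -1], [0, 0, 0, -1], [0, 0, 0, -1], [0, 0, 0, -0.8], [0, 0, 0, -0.8], [0, 0, 0, 0]]]}}

```text
clock: 19.88
position: [0.5675, 0.2587, 0.2522]
tcp_rot: [-179.8, -0.5, 148.4]
wrist_force: [-1.0, -0.4, 0.0]
width: 1.0
gripper_force: 0.0
```

```bash
python3 - <<'E'
from bench import *;from h import *
s=observe();i=camera_info('wrist');p,d=camera('wrist');K,T=i['K'],i['T'];P=cloud(d,K,T)
np.savez('pics/w4.npz',p=p,d=d,**i);cv2.imwrite('pics/w4.png',p[:,:,::-1])
z=P[...,2];near=(np.hypot(P[...,0]-.61,P[...,1]-.255)<.13)&(d>0)
m=near&(z>.095)&(z<.13)&(p.max(-1)<70)
n,l,st,ce=cv2.connectedComponentsWithStats(m.astype(np.uint8))
for k in range(1,n):
    if st[k,4]>60:
        q=P[l==k];print(st[k],ce[k].round(),q.mean(0).round(4),cv2.minAreaRect(q[:,:2].astype(np.float32)))
m=near&(z>.108)&(z<.13);q=P[m];print(len(q),q.mean(0),cv2.minEnclosingCircle(q[:,:2].astype(np.float32)))
to(s,.571,.2785,.25,148.5)
E
```

```text
[338 148  15  62 736] [344. 177.] [0.57   0.2828 0.1085] ((0.5721970796585083, 0.28242239356040955), (0.013378753326833248, 0.06081467494368553), 61.08856201171875)
[308 249  80  48 433] [354. 284.] [0.6762 0.2321 0.1071] ((0.6686133742332458, 0.23438629508018494), (0.08664219826459885, 0.0384909063577652), 75.67797088623047)
1745 [0.62247921 0.25288473 0.1117053 ] ((0.6158377528190613, 0.25919845700263977), 0.07910770922899246)
at [0.5675 0.2587 0.2522] [-179.84   -0.47  148.44] t 19.88 units [0.15 0.37 0.04] turn -0.01
```

View pics/w4.png

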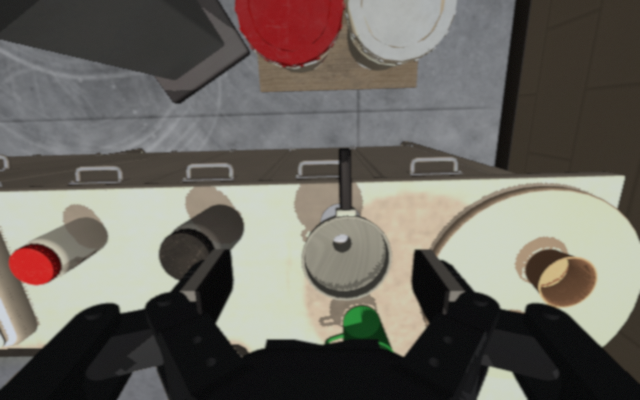

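The wrist view shows the funnel cone at (345,255) in the clear beaker. Its black handle runs straight up the picture from (345,210) to (345,150), so it is aligned with the tool. The green mug at (363,325) is left alone.

{"op": "carry_out", "data": {"increments": [[[0.17, 0.45, 0, 0], [0, 0, 0.4, 0], [0, 0, 0.5, 0], [0, 0, 0.5, 0], [0, 0, 0.4, 0], [0, 0, 0, 0], [0, 0, 0, 0]]]}}

```text
clock: 20.8
position: [0.5722, 0.2828, 0.1644]
tcp_rot: [-180.0, -0.3, 148.5]
wrist_force: [0.3, 0.5, 0.2]
width: 1.0
gripper_force: 0.0
```

```bash
python3 - <<'E'
from bench import *;from h import *
s=observe();i=camera_info('wrist');p,d=camera('wrist');K,T=i['K'],i['T'];P=cloud(d,K,T)
z=P[...,2];near=(np.hypot(P[...,0]-.572,P[...,1]-.2825)<.045)&(d>0)
m=near&(z>.09)&(z<.13)&(p.max(-1)<70)
q=P[m];c=q.mean(0);u,w,v=np.linalg.svd(q-c,full_matrices=False);print(len(q),c,v[0],np.degrees(np.arctan2(v[0][1],v[0][0])),np.percentile(q[:,2],[10,50,90]))
to(s,*c[:2],.082,148.5)
E
```

```text
1271 [0.57227254 0.28248908 0.10832283] [ 0.8650639  -0.50138969  0.01651735] -30.096513807929934 [0.10606518 0.10875046 0.11040829]
at [0.5722 0.2828 0.1644] [-179.99   -0.35  148.48] t 20.8 units [-0.01 -0.    1.65] turn -0.0
```

{"op": "carry_out", "data": {"increments": [[[0, 0, 0.4, -0.14], [0, 0, 0.4, 0], [0, 0, 0.4, 0], [0, 0, 0.3, 0], [0, 0, 0.12, 0], [0, 0, 0, 0], [0, 0, 0, 0]]]}}

```text
clock: 21.72
position: [0.5722, 0.2833, 0.0839]
tcp_rot: [180.0, -0.3, 149.9]
wrist_force: [0.2, -0.6, -0.1]
width: 1.003
gripper_force: 0.0
```

{"op": "carry_out", "data": {"increments": [[[0, 0, 0, 0], [0, 0, 0, 0], [0, 0, 0, 0], [0, 0, 0, 0], [0, 0, 0, 0], [0, 0, 0, 0], [0, 0, 0, 0], [0, 0, 0, 0], [0, 0, 0, 0], [0, 0, 0, 0]]], "claw": 1}}

```text
clock: 22.98
position: [0.5715, 0.283, 0.0828]
tcp_rot: [-180.0, -0.4, 149.9]
wrist_force: [-0.5, -0.2, -0.1]
width: 0.129
gripper_force: 60.6
```

{"op": "carry_out", "data": {"increments": [[[0, 0, -0.2, 0], [0, 0, -0.3, 0], [0, 0, -0.4, 0], [0, 0, -0.4, 0], [0, 0, -0.4, 0], [0, 0, -0.4, 0], [0, 0, -0.3, 0], [0, 0, -0.2, 0], [0, 0, 0, 0], [0, 0, 0, 0]]]}}

```text
clock: 24.22
position: [0.5719, 0.2825, 0.2119]
tcp_rot: [-179.9, -0.4, 149.9]
wrist_force: [-1.1, -0.3, -1.3]
width: 0.127
gripper_force: 60.4
```

```bash
python3 - <<'E'
from bench import *;from h import *
s=observe();print(s['position'],s['tcp_rot'],s['width'],s['gripper_force'],s['wrist_force'])
i=camera_info('side');p,d=camera('side');cv2.imwrite('pics/s4.png',cv2.resize(p[180:300,190:340],None,fx=4,fy=4)[:,:,::-1])
E
```

```text
[0.57193264 0.2825214  0.21185676] [-179.90034756   -0.42953717  149.93087366] 0.12650896932616318 60.36925792694092 [-1.10600658 -0.27323171 -1.34618708]
```

View pics/s4.png

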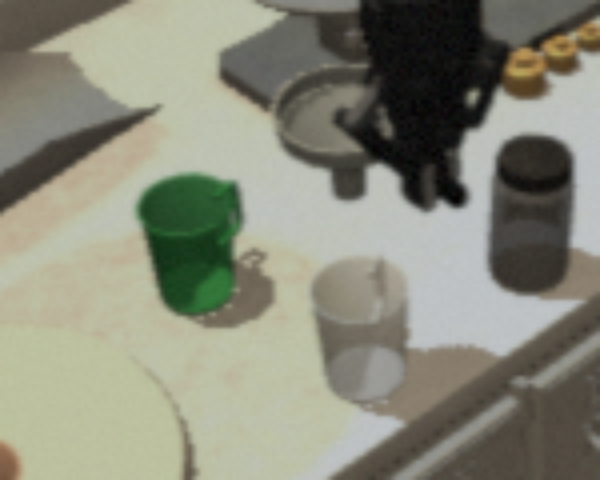

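The funnel is lifted level and held by its handle. The beaker stands upright at (360,330), and the green mug is untouched. Next I carry the funnel over the jars.

{"op": "carry_out", "data": {"increments": [[[-0.03, -0.2, -0.2, 0], [-0.07, -0.4, -0.1, 0], [-0.11, -0.6, 0, 0], [-0.12, -0.7, 0, 0], [-0.12, -0.7, 0, 0], [-0.12, -0.7, 0, 0], [-0.12, -0.7, 0, 0], [-0.12, -0.7, 0, 0], [-0.12, -0.7, 0, 0], [-0.12, -0.7, 0, 0]]]}}

```text
clock: 25.52
position: [0.464, -0.0091, 0.2282]
tcp_rot: [-180.0, -0.3, 149.9]
wrist_force: [1.3, -0.8, -1.2]
width: 0.13
gripper_force: 60.3
```

{"op": "carry_out", "data": {"increments": [[[-0.12, -0.7, 0, 0], [-0.12, -0.7, 0, 0], [-0.12, -0.7, 0, 0], [-0.12, -0.7, 0, 0], [-0.12, -0.7, 0, 0], [-0.12, -0.6, 0, 0], [-0.11, -0.5, 0, 0], [-0.1, -0.3, 0, 0], [0, 0, 0, 0], [0, 0, 0, 0]]]}}

```text
clock: 26.78
position: [0.3825, -0.2423, 0.2276]
tcp_rot: [-180.0, -0.4, 150.0]
wrist_force: [0.4, 0.9, -0.8]
width: 0.127
gripper_force: 60.4
```

```bash
cat > m.py <<'E'
from bench import *;from h import *
import sys
s=observe();i=camera_info('wrist');p,d=camera('wrist');K,T=i['K'],i['T'];P=cloud(d,K,T)
np.savez(f'pics/{sys.argv[1]}.npz',p=p,d=d,**i);cv2.imwrite(f'pics/{sys.argv[1]}.png',p[:,:,::-1])
a=np.radians(s['tcp_rot'][2]);ax=np.array([np.cos(a),np.sin(a)]);e=s['position'][:2]-.083*ax
zt=s['position'][2]+.03
m=(np.hypot(P[...,0]-e[0],P[...,1]-e[1])<.06)&(d>0)&(abs(P[...,2]-zt)<.007)
q=P[m];print('expected tip',e,'rim pts',len(q),np.median(q,0),cv2.minEnclosingCircle(q[:,:2].astype(np.float32)))
A=np.c_[q[:,:2]-e,np.ones(len(q))];k=np.linalg.lstsq(A,q[:,2],rcond=None)[0];print('rim plane',k)
to(s,.38,-.2425,.19,149.9)
E
python3 m.py w5
```

```text
expected tip [ 0.45438272 -0.2838867 ] rim pts 555 [ 0.40701392 -0.25577767  0.25428071] ((0.40906232595443726, -0.2572130560874939), 0.009235924109816551)
rim plane [-0.12225108  0.04196549  0.24717232]
at [ 0.3825 -0.2423  0.2276] [-180.     -0.39  149.96] t 26.77 units [ 0.04 -0.03  0.75] turn 0.01
```

View pics/w5.png

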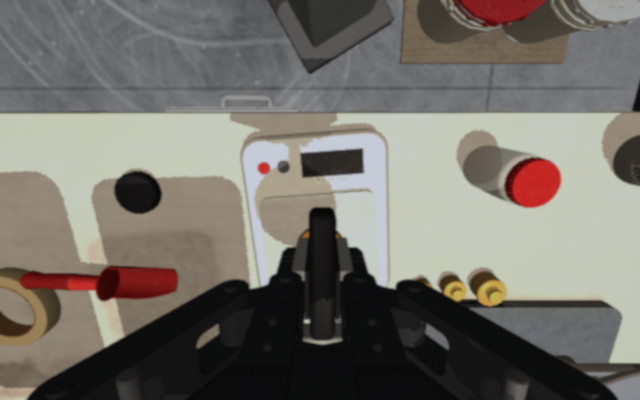

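The wrist view shows the handle at (322,270) over the scale, with the jars and tools undisturbed. The collar is hidden behind the gripper, so I measure the funnel with the fixed cameras, by numbers only.

```bash
cat > m2.py <<'E'
from bench import *;from h import *
from scipy.optimize import least_squares
s=observe();a=np.radians(s['tcp_rot'][2]);ax=np.array([np.cos(a),np.sin(a)]);e=s['position'][:2]-.083*ax;zt=s['position'][2]-.042
print('expected tip',e.round(4),zt.round(4))
for n in ('side','top'):
    i=camera_info(n);p,d=camera(n);P=cloud(d,i['K'],i['T'])
    near=(np.hypot(P[...,0]-e[0],P[...,1]-e[1])<.06)&(d>0)&(((P[...,:2]-e)@ax)<.05)
    q=P[near];h=np.histogram(q[:,2],bins=np.arange(.02,.36,.01));print(n,dict(zip(h[1].round(2).tolist(),h[0].tolist())))
    def fit(q,R):
        f=lambda c:np.hypot(q[:,0]-c[0],q[:,1]-c[1])-R
        r=least_squares(f,e,loss='soft_l1',f_scale=.002);return r.x.round(4),np.std(f(r.x)).round(4)
    for nm,lo,hi,R in (('collar',.055,.077,.0455),('spout',0,.024,.0125),):
        w=q[(q[:,2]>zt+lo)&(q[:,2]<zt+hi)]
        if nm=='spout':w=w[np.hypot(*(w[:,:2]-e).T)<.025]
        if len(w)>8:print(n,nm,len(w),fit(w,R),w[:,2].min().round(4),w[:,2].max().round(4))
    if n=='side':
        w=P[(np.hypot(P[...,0]-.452,P[...,1]+.284)<.035)&(d>0)];g=w[(w[:,2]>.118)&(w[:,2]<.14)]
        if len(g)>8:print('neck',len(g),fit(g,.0225),g[:,2].max())
to(s,.38,-.2425,.19,149.9)
E
python3 m2.py
```

```text
expected tip [ 0.4545 -0.2837] 0.1855
side {0.02: 1, 0.03: 106, 0.04: 196, 0.05: 38, 0.06: 41, 0.07: 37, 0.08: 43, 0.09: 38, 0.1: 56, 0.11: 52, 0.12: 58, 0.13: 40, 0.14: 0, 0.15: 0, 0.16: 0, 0.17: 0, 0.18: 7, 0.19: 17, 0.2: 21, 0.21: 8, 0.22: 42, 0.23: 92, 0.24: 127, 0.25: 96, 0.26: 9, 0.27: 0, 0.28: 0, 0.29: 0, 0.3: 0, 0.31: 0, 0.32: 0, 0.33: 0, 0.34: 0}
side collar 225 (array([ 0.4536, -0.2826]), np.float64(0.0036)) 0.2406 0.2621
side spout 43 (array([ 0.457 , -0.2866]), np.float64(0.0026)) 0.1875 0.2085
neck 111 (array([ 0.4522, -0.2817]), np.float64(0.0028)) 0.13741265702803074
top {0.02: 0, 0.03: 214, 0.04: 222, 0.05: 14, 0.06: 17, 0.07: 16, 0.08: 21, 0.09: 16, 0.1: 57, 0.11: 26, 0.12: 26, 0.13: 18, 0.14: 0, 0.15: 0, 0.16: 0, 0.17: 0, 0.18: 3, 0.19: 15, 0.2: 12, 0.21: 170, 0.22: 266, 0.23: 260, 0.24: 90, 0.25: 97, 0.26: 18, 0.27: 0, 0.28: 0, 0.29: 0, 0.3: 0, 0.31: 0, 0.32: 0, 0.33: 0, 0.34: 0}
top collar 190 (array([ 0.4535, -0.2825]), np.float64(0.0018)) 0.2405 0.2624
top spout 29 (array([ 0.4562, -0.2833]), np.float64(0.001)) 0.1882 0.2095
at [ 0.3826 -0.2422  0.2275] [-179.99   -0.38  149.99] t 26.82 units [ 0.04 -0.03  0.75] turn 0.01
```

{"op": "carry_out", "data": {"increments": [[[0.05, 0, 0.1, 0], [0.05, 0, 0.2, 0], [0, 0, 0.2, 0], [0, 0, 0.1, 0], [0, 0, 0, 0], [0, 0, 0, 0], [0, 0, 0, 0]]]}}

```text
clock: 27.8
position: [0.3782, -0.2406, 0.198]
tcp_rot: [-180.0, -0.3, 149.9]
wrist_force: [-0.4, -0.2, -1.8]
width: 0.123
gripper_force: 60.4
```

```bash
cat >> m2.py <<'E'
# silhouettes: spout end vs mouth in side image, printed as per-row colour bands
i=camera_info('side');p,d=camera('side');K,T=i['K'],i['T'];P=cloud(d,K,T)
def px(x,y,z):
    v=K@(T[:3,:3].T@(np.array([x,y,z])-T[:3,3]));return (v[:2]/v[2]).round(1)
print('px tip',px(*e,zt),'mouth',px(.452,-.284,.137))
hh=(P[...,2]-0)
near=(np.hypot(P[...,0]-.453,P[...,1]+.284)<.035)&(d>0)
for v in range(int(px(*e,zt)[1])-18,int(px(.452,-.284,.1)[1])):
    u=np.where(near[v]&(hh[v]>.06))[0]
    if len(u):print(v,u.min(),u.max(),np.median(hh[v,u]).round(3),p[v,u].mean(0).round().tolist())
E
python3 m2.py
```

```text
expected tip [ 0.45   -0.2822] 0.156
side {0.02: 0, 0.03: 114, 0.04: 200, 0.05: 36, 0.06: 46, 0.07: 34, 0.08: 39, 0.09: 41, 0.1: 54, 0.11: 57, 0.12: 59, 0.13: 39, 0.14: 0, 0.15: 7, 0.16: 14, 0.17: 17, 0.18: 7, 0.19: 50, 0.2: 88, 0.21: 117, 0.22: 101, 0.23: 12, 0.24: 0, 0.25: 0, 0.26: 0, 0.27: 0, 0.28: 0, 0.29: 0, 0.3: 0, 0.31: 0, 0.32: 0, 0.33: 0, 0.34: 0}
side collar 219 (array([ 0.4486, -0.2809]), np.float64(0.0033)) 0.211 0.2325
side spout 36 (array([ 0.4504, -0.2845]), np.float64(0.0031)) 0.1573 0.1799
neck 109 (array([ 0.4521, -0.2827]), np.float64(0.0027)) 0.1366338574143574
top {0.02: 0, 0.03: 207, 0.04: 246, 0.05: 20, 0.06: 27, 0.07: 20, 0.08: 21, 0.09: 20, 0.1: 20, 0.11: 1, 0.12: 0, 0.13: 0, 0.14: 0, 0.15: 4, 0.16: 11, 0.17: 13, 0.18: 147, 0.19: 266, 0.2: 249, 0.21: 87, 0.22: 92, 0.23: 22, 0.24: 0, 0.25: 0, 0.26: 0, 0.27: 0, 0.28: 0, 0.29: 0, 0.3: 0, 0.31: 0, 0.32: 0, 0.33: 0, 0.34: 0}
top collar 183 (array([ 0.4491, -0.2814]), np.float64(0.0018)) 0.211 0.2329
top spout 26 (array([ 0.4514, -0.2818]), np.float64(0.0007)) 0.1574 0.1797
at [ 0.3782 -0.2406  0.198 ] [-179.96   -
[... 450 characters left out ...]
0 379 387 0.195 [49.0, 47.0, 41.0]
141 379 384 0.183 [46.0, 44.0, 39.0]
142 379 385 0.179 [60.0, 58.0, 51.0]
143 379 384 0.174 [60.0, 58.0, 51.0]
144 379 385 0.168 [62.0, 60.0, 53.0]
145 379 385 0.166 [64.0, 62.0, 54.0]
146 379 385 0.162 [64.0, 61.0, 53.0]
147 380 384 0.159 [67.0, 64.0, 55.0]
149 378 384 0.134 [109.0, 73.0, 49.0]
150 376 386 0.13 [83.0, 52.0, 32.0]
151 375 387 0.127 [78.0, 46.0, 27.0]
152 375 387 0.123 [75.0, 43.0, 21.0]
153 375 387 0.121 [67.0, 39.0, 22.0]
154 375 387 0.118 [65.0, 37.0, 19.0]
155 375 387 0.132 [66.0, 38.0, 20.0]
156 375 387 0.126 [63.0, 34.0, 17.0]
157 374 387 0.125 [64.0, 36.0, 20.0]
158 373 388 0.118 [66.0, 39.0, 22.0]
159 373 388 0.114 [63.0, 36.0, 17.0]
```

{"op": "carry_out", "data": {"increments": [[[-0.03, 0, 0.1, 0], [0, 0, 0.08, 0], [0, 0, 0, 0], [0, 0, 0, 0], [0, 0, 0, 0], [0, 0, 0, 0]]]}}

```text
clock: 28.7
position: [0.3793, -0.2412, 0.1886]
tcp_rot: [-180.0, -0.4, 149.9]
wrist_force: [0.6, -0.1, -1.5]
width: 0.126
gripper_force: 60.4
```

```bash
python3 m2.py | grep -v '{'
```

```text
expected tip [ 0.4511 -0.2828] 0.1466
side collar 207 (array([ 0.4495, -0.2815]), np.float64(0.0034)) 0.2018 0.2232
side spout 36 (array([ 0.4516, -0.2862]), np.float64(0.0032)) 0.1485 0.1699
neck 99 (array([ 0.4519, -0.2828]), np.float64(0.0031)) 0.1379812463687422
top collar 182 (array([ 0.45  , -0.2817]), np.float64(0.0019)) 0.2017 0.2236
top spout 26 (array([ 0.4528, -0.2827]), np.float64(0.001)) 0.1493 0.1706
at [ 0.3793 -0.2412  0.1886] [-179.97   -0.35  149.93] t 28.7 units [-0.03 -0.02 -0.03] turn 0.0
px tip [381.7 148.8] mouth [381.3 151. ]
130 378 388 0.203 [133.0, 129.0, 115.0]
131 374 386 0.2 [130.0, 126.0, 111.0]
132 374 390 0.197 [128.0, 125.0, 110.0]
133 373 389 0.194 [129.0, 126.0, 111.0]
134 373 390 0.19 [129.0, 126.0, 112.0]
135 375 392 0.19 [127.0, 124.0, 109.0]
136 378 390 0.185 [132.0, 128.0, 113.0]
141 377 389 0.189 [70.0, 66.0, 56.0]
142 378 387 0.187 [53.0, 51.0, 44.0]
143 379 385 0.179 [49.0, 47.0, 41.0]
144 379 385 0.17 [62.0, 60.0, 52.0]
145 379 385 0.166 [62.0, 60.0, 52.0]
146 379 385 0.162 [65.0, 62.0, 54.0]
147 379 384 0.158 [63.0, 60.0, 53.0]
148 378 384 0.154 [64.0, 61.0, 53.0]
149 378 384 0.148 [71.0, 64.0, 54.0]
150 376 386 0.131 [79.0, 55.0, 38.0]
151 375 387 0.13 [78.0, 46.0, 27.0]
152 375 387 0.124 [75.0, 44.0, 24.0]
153 375 387 0.119 [67.0, 39.0, 22.0]
154 375 387 0.117 [64.0, 38.0, 19.0]
155 375 387 0.131 [65.0, 36.0, 18.0]
156 375 387 0.127 [62.0, 34.0, 16.0]
157 374 387 0.124 [63.0, 35.0, 17.0]
158 373 388 0.118 [67.0, 40.0, 23.0]
159 373 388 0.115 [63.0, 36.0, 18.0]
```

```bash
python3 -c "
from bench import *
print(job_done())"
```

```text
the job is handed in; nothing more can be done
None
```

I handed the job in at about 29 s, but the judge gave no verdict back: the bottle stands upright and released on the pan, and the funnel is held level with its spout centred (within about 2 mm by the cameras) roughly 10 mm above the mouth. The beaker was still upright when the funnel came out, the jars and scale looked unmoved in the last pictures, and I viewed 11 pictures, one over the limit of 10.

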